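Lock the mould carriage at the wax nozzle

ROBOT

A 6-joint arm with a two-finger parallel gripper is mounted at the origin on the work surface. World frame = base frame: x ahead of the robot, y to its left, z up, the work surface at z = 0. Lengths are in m, angles in rad, forces in N, time in s.
With the tool pointing down it reaches from about 0.35 to 0.975 m from the base axis. Payload 4.9 kg.
Tool frame: the origin (TCP) lies between the finger pads; the fingertips stand 17 mm ahead of it and the grasp point (between the pads) lies 2 mm behind it (manip.nose_length is the distance from the TCP to the fingertips, in m); z points along the fingers, y is the line along which they close (so a half turn about z gives the same grasp; the last joint's range is limited). The gripper opens to 85 mm and grips with 20 to 120 N. Pads are 22 mm wide; open, the fingers measure 114 mm over their backs; the gripper's body (76 mm by 85 mm) begins 54 mm behind the grasp point. The pads swing forward as they close: fully open they stand 13 mm farther back than shut.
Start: joints at [1.21, 0.053, 1.613, -0, 1.476, -0.119], TCP at [0.15, 0.607, 0.248] pointing down, gripper open.
Joint ranges: [-3.01, 3.01], [-1.01, 2.22], [0.06, 2.58], [-1.02, 4.17], [0.09, 2.62], [-3.14, 3.14]. Speed limits (rad/s): [2.57, 2.57, 3.14, 3.14, 3.14, 3.14].

INTERFACE

Orientations are given as a unit quaternion [w, x, y, z].
In Python, from plant import manip gives the robot as it stands. The module is installed in compiled form; this text tells all that it offers.
- The arm moves only by the tool apply_moves, never from a script. Its argument "moves" is a list of rows, each a list of 3 entries, a list of its own where there are three numbers: the turn, a rotation vector about the tool's x, y, z in rad, then the shift along the tool's x, y, z in cm, then the closure, from -1 (fully open) to 1 (shut), so that 0 is half open. A call has 1 to 20 rows; each row is the pose to reach, as a shift and turn from the pose commanded when the call began, along the tool's axes at that moment; what a row does not reach only later rows make up. A row lasts 1/10 s, in which the tool goes at most 50 mm and 8.59 degrees, less where a joint would pass 70% of its speed; a pose out of reach is approached as far as the arm can. A call with a gripper value outside its range is refused whole. The fingers move at their own pace and stop on an object; the grip force is fixed at half the most. Time passes only in rows, so rows that repeat a pose let the fingers close. It gives the time, the measured TCP pose, the force, the opening and the grip force at its end, in the units of the state.
- manip.state(): the state, without advancing time (a new reading comes with each control period).
- manip.grab_frame(name): name is "side" or "top" or "wrist"; returns a dict with "image" (400x640x3 uint8, red, green, blue), "K" (3x3 intrinsics, pixels), "rvec" (rotation vector, rad) and "tvec" (3), from world to camera coordinates, as OpenCV has them. Camera axes: x right, y down, z forward; pixel columns grow to the right and rows downward; lengths in m; the calibration is good to about 2 mm. The wrist camera is an equidistant fisheye: a pixel r from the principal point sees the ray r / f radians off the axis. A picture is of the moment at which its call begins. There is no depth.
- manip.job_done(): hands the job in; it is judged then, once.
Trained networks look in a picture, given as the dict that the camera call returned (one of the last four; its "shot" number tells which), for a name from the list of things; names that differ only in an ending like _2 or _b are one class to them, and where a whole thing is asked for, a point or a joint stands for the part that bears it (a point fixed in the world has none). Each returns a list of dicts, best first, with "score" (0 to 1); they miss things now and then, are a little off and sometimes report something else, mostly with a low value. They report only what shows in the picture. A call takes as long as a camera call.
- manip.look_for(picture, label): "location" ([x, y, z] in m, in the coordinates of the camera as it stood for that picture, good to about 4 mm: the middle of the surface that is visible of it).
- manip.silhouettes(picture, label): "pixels" (400x640 bool, what is visible of it).
- manip.spot_point(picture, label): "location" ([x, y, z] in m, in the coordinates of the camera as it stood for that picture, good to about 4 mm: a listed point, or the origin of a listed thing).
The state is a dict: "time": time; "joint_pos": joint angles; "joint_vel": joint speeds; "joint_efforts": joint torques, N m; "tool_pos": TCP position; "tool_rot": TCP orientation; "contact_force": force on the tool from outside, world axes, zero at the start; "ft_torque": the same for the moment, N m; "gripper_width": opening from 0.0 (shut) to 1.0 (fully open); "grasp_force": force on a finger pad.
Only numpy, scipy, OpenCV 4.12 (cv2) and the standard library are available. Lean on these libraries where they do the work, as an engineer would, in place of code of your own. Each camera call takes 0.05 s, during which the arm holds its last target. There are 200 camera calls.

TASK

Push the mould carriage all the way forward to the wax nozzle, so that the hole in its rear end lines up with the hole in the bed below. Then take the big locking pin (thick round knob, wide collar) from the wooden stand and push it down through both holes until its collar lies on the carriage, and let go.

Things in the scene. Friction and masses are not known exactly. Their poses are not given: they have to be found in the camera images.
- carriage_handle (a point): Centre, 71 mm above the table, of the black upright round handle (26 mm wide, 34 mm tall) on the mould carriage, a steel plate on a low straight bed that points away from the robot within 20 degrees. A pink mould (top 75 mm high) rides 80 mm in front of the handle. It slides with 2 N of friction, starts 50 to 100 mm short of home and stops dead when fully forward, its hole over the bed's.
- carriage_hole (a point): Centre of the upper mouth, 38 mm above the table, of the 30 mm round through hole in the 10 mm thick carriage plate, 90 mm behind the handle (towards the robot). It moves with the carriage; its x axis points along the slide towards home.
- bed_hole (a point): Centre of the upper mouth, 26 mm above the table, of the 30 mm round hole, 26 mm deep, in the fixed dark steel bed under the carriage plate, which hides it from above. The level line from carriage_hole to bed_hole is the way the carriage has still to go.
- pin_knob (a point): Centre of the knob (26 mm wide, 40 mm tall) of the steel locking pin, 0.2 kg, upright in a 50 mm tall wooden stand, 80 mm from its neighbours: a slim pin (15 mm knob) and a cross-bar pin. Row leads away from the robot within 20 degrees. Under the knob a 46 mm collar, 6 mm thick, then a 16 mm shank, 36 mm long, tapered. Point 62 mm above the tip; 64 mm above the table once seated. z up the pin.

How it is judged:
By the outcome, as a careful person would: the job done as asked, in the order asked, and still so for the second after the job is handed in, with the robot touching nothing.
It also fails if it takes over 58 s, if anything falls off the work surface, if the arm or the gripper's body presses on something with over 40 N, if the wrist force passes 120 N, or if a joint passes its speed limit or range.

## Working session

There is one attempt and no reset: what is moved stays moved. The work goes in short steps, Python scripts to look and compute and a tool call to move; the robot and the scene stay as the last step left them, time stands still between calls to the robot, and variables do not carry over. Pictures are saved under pics/ and viewed, at most 10 in all, crops included, and the job is handed in when it is done.

Besides the shell and the picture viewer there is one more tool, called after ">>>" as name([rows], argument=value, ...), one row to a line, values as JSON. apply_moves: Moves the arm, as the interface text tells. Its arguments: {"type":"object","properties":{"moves":{"type":"array"}},"required":["moves"]}

```bash
mkdir -p pics; cat > h.py <<'E'
import numpy as np, cv2
from scipy.spatial.transform import Rotation as R
from plant import manip
def grab(n,save=None):
    p=manip.grab_frame(n)
    if save: cv2.imwrite('pics/'+save+'.png',p['image'][:,:,::-1])
    return p
def w(p,l): # cam->world
    M=cv2.Rodrigues(np.array(p['rvec'],float))[0]
    return M.T@(np.array(l)-np.array(p['tvec']).ravel())
def spots(p,names):
    for n in names:
        for d in manip.spot_point(p,n)[:3]: print(n,round(d['score'],2),w(p,d['location']).round(4))
def tool(): 
    s=manip.state(); q=s['tool_rot']; return np.array(s['tool_pos']),R.from_quat([q[1],q[2],q[3],q[0]])
def ray(p,uv): # pinhole
    v=np.linalg.inv(p['K'])@np.array([*uv,1.]); M=cv2.Rodrigues(np.array(p['rvec'],float))[0]
    return -M.T@np.array(p['tvec']).ravel(), M.T@v
def atz(p,uv,z):
    o,d=ray(p,uv); return o+d*(z-o[2])/d[2]
E
python3 - <<'E'
from h import *
N=['carriage_handle','carriage_hole','bed_hole','pin_knob']
ims=[]
for c in ['top','side','wrist']:
    p=grab(c,c+'0'); print(c); spots(p,N)
t,r=tool(); print(t,r.as_matrix().round(3)); print(manip.state()['time'],manip.nose_length)
E
```

```text
top
carriage_handle 0.89 [0.459  0.1907 0.0726]
carriage_hole 0.72 [0.3791 0.1642 0.0302]
bed_hole 0.78 [0.4684 0.1942 0.0252]
pin_knob 0.62 [ 0.5712 -0.1652  0.078 ]
pin_knob 0.18 [0.46   0.1923 0.0708]
side
carriage_handle 0.84 [0.4606 0.1893 0.0708]
carriage_hole 0.94 [0.376  0.1613 0.04  ]
bed_hole 0.57 [0.4688 0.1902 0.0228]
pin_knob 0.88 [ 0.5764 -0.1667  0.0773]
wrist
bed_hole 0.59 [0.4668 0.1907 0.025 ]
[0.14963918 0.60681788 0.24834182] [[-0.971  0.239  0.   ]
 [ 0.239  0.971  0.   ]
 [-0.     0.    -1.   ]]
0.75 0.017
```

View pics/top0.png

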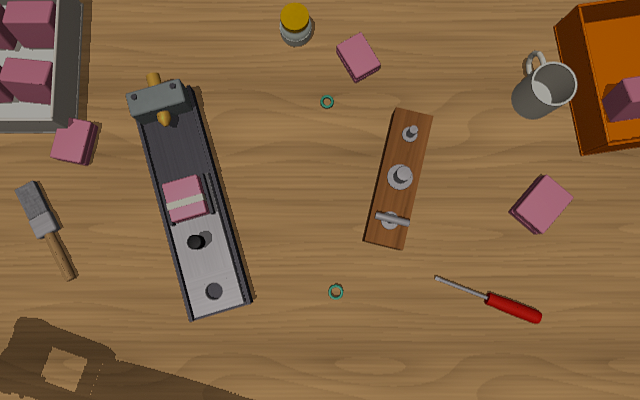

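View pics/side0.png

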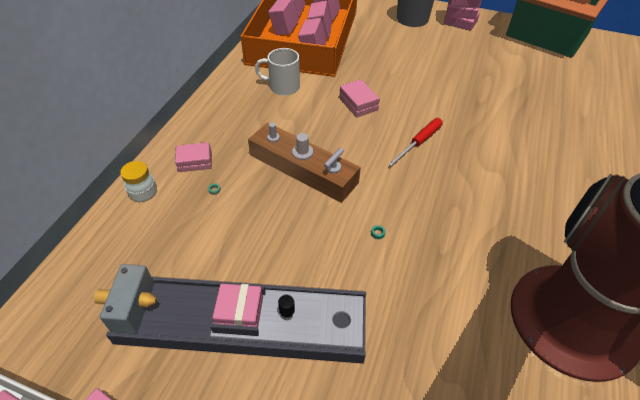

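Top view: the handle is at (196,242), the carriage hole at (214,291), and the big pin is in the middle of the row at (402,175), with the slim pin at (411,131) and the cross-bar pin at (392,219). The side view agrees: handle (287,305), hole (342,320), big pin (303,145). I'll refine the points with calibrated rays.

```bash
cat >> h.py <<'E'
def delta(goal,yaw_y):  # goal TCP xyz, world angle (deg) of tool y axis
    t,r=tool(); y=np.array([np.cos(np.radians(yaw_y)),np.sin(np.radians(yaw_y)),0]); z=np.array([0,0,-1.])
    best=min((R.from_matrix(np.c_[np.cross(s*y,z),s*y,z]) for s in (1,-1)),key=lambda g:(r.inv()*g).magnitude())
    print('turn',(r.inv()*best).as_rotvec().round(4),'shift cm',(r.inv().apply(np.array(goal)-t)*100).round(2))
E
python3 - <<'E'
from h import *
p=grab('top')
for n,z in [('carriage_handle',.088),('pin_knob',.096)]:
    d=manip.silhouettes(p,n)[:1]
    for e in d:
        v,u=np.nonzero(e['pixels']); print(n,e['score'],u.mean(),v.mean(),len(u),atz(p,(u.mean(),v.mean()),z-.01).round(4))
print('hole',atz(p,(214,291),.038).round(4),'handle',atz(p,(196,241),.080).round(4))
print('plate edge L',atz(p,(190,320),.038).round(4),atz(p,(138,122),.038).round(4))
print('bed edge R',atz(p,(253,297),.04).round(4),atz(p,(197,88),.04).round(4))
print('row',atz(p,(413,129),.09).round(4),atz(p,(402,173),.096).round(4),atz(p,(392,218),.09).round(4))
d=np.radians(16.); 
delta([.46-.06*np.cos(d),.19-.06*np.sin(d),.16],106.)
print(manip.state()['joint_pos'])
E
```

```text
carriage_handle 0.91 200.66734074823054 243.19991333237036 6923 [0.4575 0.1786 0.078 ]
pin_knob 0.67 399.21606118546845 177.2753346080306 523 [ 0.5701 -0.1619  0.086 ]
hole [0.3736 0.1622 0.038 ] handle [0.4612 0.1863 0.08  ]
plate edge L [0.323  0.2036 0.038 ] [0.681  0.3088 0.038 ]
bed edge R [0.3633 0.0924 0.04  ] [0.7447 0.2009 0.04  ]
row [ 0.6537 -0.1866  0.09  ] [ 0.5759 -0.165   0.096 ] [ 0.4998 -0.1477  0.09  ]
turn [ 0.    -0.    -0.521] shift cm [-34.91 -36.02   8.83]
[ 1.21000629e+00  5.27029296e-02  1.61288950e+00  3.67124323e-05
  1.47601210e+00 -1.18997448e-01]
```

>>> apply_moves([
  [[0,0,-0.521],[-34.9,-36.0,8.8],1],
  [[0,0,-0.521],[-34.9,-36.0,8.8],1],
  [[0,0,-0.521],[-34.9,-36.0,8.8],1],
  [[0,0,-0.521],[-34.9,-36.0,8.8],1],
  [[0,0,-0.521],[-34.9,-36.0,8.8],1],
  [[0,0,-0.521],[-34.9,-36.0,8.8],1],
  [[0,0,-0.521],[-34.9,-36.0,8.8],1],
  [[0,0,-0.521],[-34.9,-36.0,8.8],1],
  [[0,0,-0.521],[-34.9,-36.0,8.8],1],
  [[0,0,-0.521],[-34.9,-36.0,8.8],1],
  [[0,0,-0.521],[-34.9,-36.0,8.8],1],
  [[0,0,-0.521],[-34.9,-36.0,8.8],1],
  [[0,0,-0.521],[-34.9,-36.0,8.8],1],
  [[0,0,-0.521],[-34.9,-36.0,16.8],1],
  [[0,0,-0.521],[-34.9,-36.0,16.8],1],
  [[0,0,-0.521],[-34.9,-36.0,16.8],1],
  [[0,0,-0.521],[-34.9,-36.0,16.8],1],
])

```text
time: 2.6
tool_pos: [0.4019, 0.175, 0.0808]
tool_rot: [-0.0, -0.14, 0.99, 0.0]
contact_force: [-0.1, -0.5, 0.6]
gripper_width: -0.001
grasp_force: 0.0
```

```bash
python3 - <<'E'
from h import *
t,r=tool(); print(t.round(4),r.as_matrix().round(3),manip.state()['joint_pos'],manip.state()['contact_force'])
p=grab('wrist','w1'); spots(p,['carriage_handle','carriage_hole'])
E
```

```text
[0.4019 0.175  0.0808] [[-0.961 -0.278 -0.   ]
 [-0.278  0.961  0.   ]
 [ 0.     0.    -1.   ]] [ 2.40338464e-01 -2.43197026e-01  2.18163880e+00  2.60045748e-04
  1.20346297e+00 -1.61215577e+00] [-0.06209267 -0.52558585  0.63684891]
```

>>> apply_moves([
  [[0,0,0],[-2,-0.3,0],1],
  [[0,0,0],[-3,-0.3,0],1],
  [[0,0,0],[-4,-0.3,0],1],
  [[0,0,0],[-5,-0.3,0],1],
  [[0,0,0],[-6,-0.3,0],1],
  [[0,0,0],[-7,-0.3,0],1],
  [[0,0,0],[-8,-0.3,0],1],
  [[0,0,0],[-9,-0.3,0],1],
  [[0,0,0],[-10,-0.3,0],1],
  [[0,0,0],[-10.5,-0.3,0],1],
  [[0,0,0],[-11,-0.3,0],1],
  [[0,0,0],[-11.5,-0.3,0],1],
  [[0,0,0],[-11.5,-0.3,0],1],
])

```text
time: 4.05
tool_pos: [0.5146, 0.2025, 0.0805]
tool_rot: [0.001, -0.139, 0.99, -0.0]
contact_force: [-0.6, -0.7, 0.8]
gripper_width: -0.0
grasp_force: 0.0
```

```bash
python3 - <<'E'
from h import *
p=grab('side','s2'); spots(p,['carriage_handle','carriage_hole','bed_hole'])
p=grab('top','t2'); spots(p,['carriage_handle','carriage_hole','bed_hole'])
E
```

```text
carriage_handle 0.86 [0.5388 0.2127 0.0704]
carriage_hole 0.66 [0.4537 0.1844 0.0389]
carriage_handle 0.75 [0.5352 0.2125 0.0731]
carriage_hole 0.59 [0.4512 0.186  0.0327]
bed_hole 0.84 [0.4696 0.1919 0.0234]
```

View pics/s2.png

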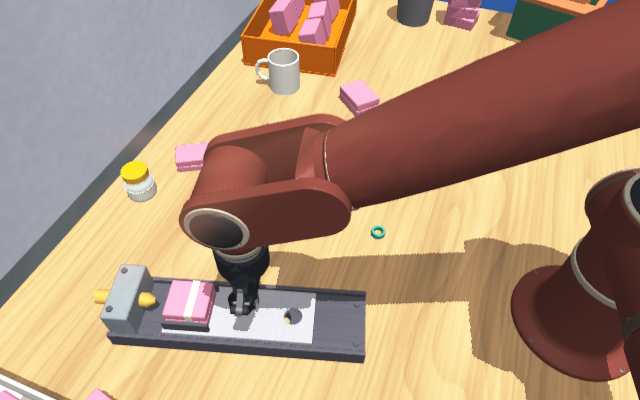

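The fingers are behind the handle at (243,300). The hole at (292,317) now shows part of the bed hole through it, and about 15 mm remain.

>>> apply_moves([
  [[0,0,0],[-0.5,0,0],1],
  [[0,0,0],[-0.9,0,0],1],
  [[0,0,0],[-1.2,0,0],1],
  [[0,0,0],[-1.2,0,0],1],
])

```text
time: 4.85
tool_pos: [0.5258, 0.206, 0.0802]
tool_rot: [0.0, -0.139, 0.99, 0.0]
contact_force: [0.5, -0.8, -0.9]
gripper_width: -0.001
grasp_force: 0.1
```

>>> apply_moves([
  [[0,0,0],[-0.2,0,0],1],
  [[0,0,0],[-0.3,0,0],1],
  [[0,0,0],[-0.3,0,0],1],
])

```text
time: 5.15
tool_pos: [0.5282, 0.2067, 0.0802]
tool_rot: [0.0, -0.139, 0.99, 0.0]
contact_force: [-0.8, -0.2, -0.2]
gripper_width: 0.001
grasp_force: 0.6
```

>>> apply_moves([
  [[0,0,0],[-0.1,0,0],1],
  [[0,0,0],[-0.2,0,0],1],
  [[0,0,0],[-0.2,0,0],1],
])

```text
time: 5.45
tool_pos: [0.5301, 0.2072, 0.0803]
tool_rot: [0.0, -0.139, 0.99, 0.0]
contact_force: [-1.0, -0.4, 1.0]
gripper_width: 0.0
grasp_force: 0.7
```

>>> apply_moves([
  [[0,0,0],[-0.2,0,0],1],
  [[0,0,0],[-0.3,0,0],1],
  [[0,0,0],[-0.3,0,0],1],
])

```text
time: 5.75
tool_pos: [0.533, 0.2081, 0.0802]
tool_rot: [0.0, -0.139, 0.99, 0.0]
contact_force: [-1.2, -0.8, -0.8]
gripper_width: -0.002
grasp_force: 0.8
```

>>> apply_moves([
  [[0,0,0],[-0.1,0,0],1],
  [[0,0,0],[-0.2,0,0],1],
  [[0,0,0],[-0.2,0,0],1],
])

```text
time: 6.05
tool_pos: [0.5331, 0.2082, 0.0802]
tool_rot: [-0.003, -0.139, 0.99, -0.0]
contact_force: [-9.2, -2.8, 6.1]
gripper_width: -0.001
grasp_force: 4.8
```

```bash
python3 - <<'E'
from h import *
p=grab('side'); spots(p,['carriage_handle','carriage_hole','bed_hole'])
cv2.imwrite('pics/s3.png',cv2.resize(p['image'][250:370,90:390,::-1],None,fx=2.6,fy=2.6,interpolation=cv2.INTER_CUBIC))
p=grab('top','t3'); spots(p,['carriage_handle','carriage_hole','bed_hole'])
E
```

```text
carriage_handle 0.78 [0.5513 0.2151 0.0682]
carriage_hole 0.89 [0.47   0.1903 0.0388]
carriage_hole 0.2 [0.4702 0.1897 0.0265]
bed_hole 0.82 [0.469  0.1908 0.0232]
carriage_handle 0.79 [0.5559 0.2205 0.0717]
carriage_hole 0.84 [0.4732 0.1923 0.0332]
bed_hole 0.73 [0.4695 0.1928 0.0259]
```

View pics/s3.png

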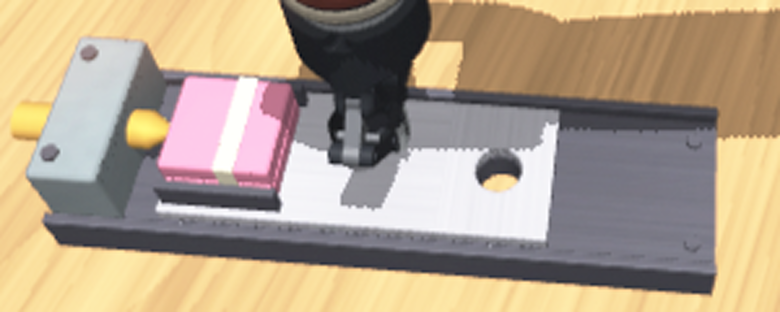

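The force rose to 9 N, the mould touches the nozzle, and the holes coincide (table wood is visible through the hole at crop (498,172)). The carriage is home, so next I back off and go to the pin.

```bash
python3 - <<'E'
from h import *
delta([.575,-.1655,.17],75.8)
E
```

```text
turn [-0.0014 -0.0049  0.5273] shift cm [  6.33 -37.07  -8.95]
```

>>> apply_moves([
  [[0,0,0],[2,0,0],1],
  [[0,0,0],[2,0,-4],1],
  [[0,0,0],[2,0,-9],1],
  [[0,0,0.15],[3,-5,-9],-1],
  [[0,0,0.3],[4,-10,-9],-1],
  [[0,0,0.45],[5,-15,-9],-1],
  [[0,0,0.527],[6.4,-37.1,-9],-1],
  [[0,0,0.527],[6.4,-37.1,-9],-1],
  [[0,0,0.527],[6.4,-37.1,-9],-1],
  [[0,0,0.527],[6.4,-37.1,-9],-1],
  [[0,0,0.527],[6.4,-37.1,-9],-1],
  [[0,0,0.527],[6.4,-37.1,-9],-1],
  [[0,0,0.527],[6.4,-37.1,-9],-1],
  [[0,0,0.527],[6.4,-37.1,-9],-1],
])

```text
time: 7.85
tool_pos: [0.5756, -0.1648, 0.1704]
tool_rot: [0.0, 0.123, 0.992, 0.0]
contact_force: [-0.1, -0.6, 1.0]
gripper_width: 1.001
grasp_force: 0.0
```

```bash
python3 - <<'E'
from h import *
p=grab('top','t4'); spots(p,['carriage_hole','bed_hole','carriage_handle'])
q=grab('wrist','w4'); spots(q,['pin_knob'])
p=grab('side','s4'); spots(p,['pin_knob','carriage_hole','bed_hole'])
t,r=tool();print(t,manip.state()['joint_pos'])
delta([.575,-.1655,.078],75.8)
E
```

```text
carriage_hole 0.68 [0.4731 0.1927 0.0334]
bed_hole 0.95 [0.47   0.1963 0.0209]
carriage_handle 0.81 [0.5536 0.2182 0.0691]
pin_knob 0.83 [ 0.5795 -0.1655  0.0807]
pin_knob 0.82 [ 0.5754 -0.169   0.0724]
carriage_hole 0.56 [0.4734 0.191  0.0416]
bed_hole 0.79 [0.4698 0.1925 0.0246]
[ 0.57555209 -0.16547477  0.1703461 ] [-4.04189683e-01  5.09519826e-02  1.74770752e+00  3.34632114e-05
  1.34286202e+00 -1.72749193e+00]
turn [0.     0.0001 0.0003] shift cm [ 0.05 -0.02  9.23]
```

View pics/w4.png

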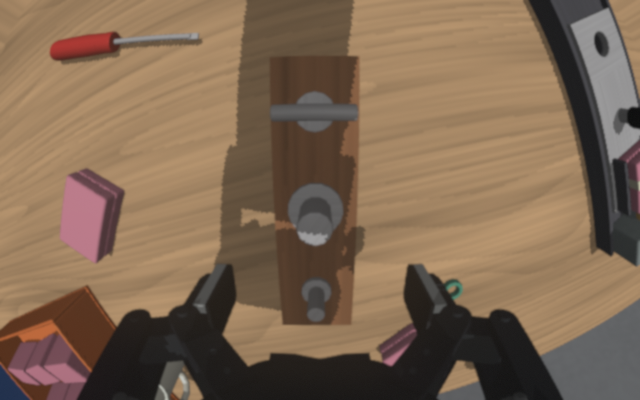

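The knob at (315,235) lies midway between the fingertips (222 and 418), and the row runs straight. I descend and grip.

>>> apply_moves([
  [[0,0,0],[0,0,4],-1],
  [[0,0,0],[0,0,7],-1],
  [[0,0,0],[0,0,9.2],-1],
  [[0,0,0],[0,0,9.2],-1],
  [[0,0,0],[0,0,9.2],1],
  [[0,0,0],[0,0,9.2],1],
  [[0,0,0],[0,0,9.2],1],
  [[0,0,0],[0,0,9.2],1],
  [[0,0,0],[0,0,9.2],1],
  [[0,0,0],[0,0,9.2],1],
  [[0,0,0],[0,0,9.2],1],
  [[0,0,0],[0,0,9.2],1],
])

```text
time: 9.55
tool_pos: [0.5766, -0.1665, 0.0802]
tool_rot: [0.001, 0.124, 0.992, -0.001]
contact_force: [-1.4, -1.6, 5.4]
gripper_width: 0.287
grasp_force: 59.0
```

>>> apply_moves([
  [[0,0,0],[0,0,-1.5],1],
  [[0,0,0],[0,0,-4],1],
  [[0,0,0],[0,0,-7],1],
  [[0,0,0],[0,0,-10],1],
  [[0,0,0],[0,0,-10],1],
  [[0,0,0],[0,0,-10],1],
])

```text
time: 10.15
tool_pos: [0.5753, -0.1654, 0.1781]
tool_rot: [-0.0, 0.124, 0.992, 0.0]
contact_force: [0.3, -0.5, -3.9]
gripper_width: 0.281
grasp_force: 60.2
```

```bash
python3 - <<'E'
from h import *
p=grab('side','s5'); spots(p,['pin_knob'])
q=grab('top'); spots(q,['pin_knob'])
s=manip.state();print(s['gripper_width'],s['tool_pos'],s['contact_force'])
delta([.471,.1915,.17],106)
E
```

```text
pin_knob 0.73 [ 0.5739 -0.1685  0.1722]
pin_knob 0.74 [ 0.5707 -0.1627  0.1704]
0.28790448203692004 [ 0.57420703 -0.16506074  0.17556997] [-0.81177748  0.50322241 -2.27206508]
turn [ 0.002  -0.0041 -0.527 ] shift cm [18.75 32.04  0.67]
```

View pics/s5.png

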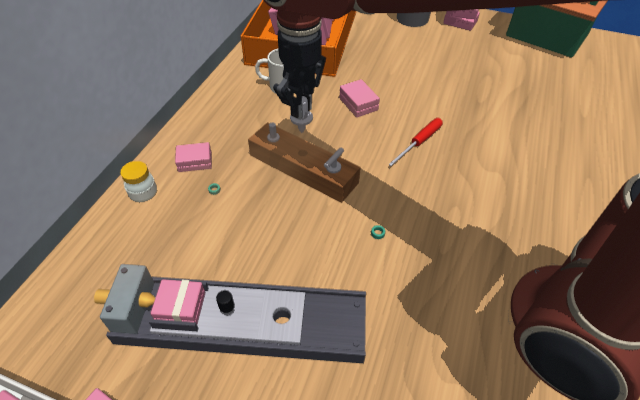

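The pin is lifted upright at (300,118), and the carriage is still home with the hole at (282,317). I carry the pin over the hole.

>>> apply_moves([
  [[0,0,-0.1],[2,3.2,0],1],
  [[0,0,-0.2],[4,6.8,0],1],
  [[0,0,-0.3],[6,10.3,0],1],
  [[0,0,-0.4],[8,13.7,0],1],
  [[0,0,-0.5],[10,17.1,0],1],
  [[0,0,-0.527],[12,20.5,0],1],
  [[0,0,-0.527],[14,23.9,0],1],
  [[0,0,-0.527],[16,27.4,0],1],
  [[0,0,-0.527],[17.5,30,0],1],
  [[0,0,-0.527],[18.7,32,0],1],
  [[0,0,-0.527],[18.7,32,0],1],
  [[0,0,-0.527],[18.7,32,0],1],
])

```text
time: 11.55
tool_pos: [0.4721, 0.1904, 0.1771]
tool_rot: [-0.001, -0.14, 0.99, -0.0]
contact_force: [0.5, -0.5, -2.0]
gripper_width: 0.287
grasp_force: 60.3
```

```bash
python3 - <<'E'
from h import *
p=grab('side','s6'); spots(p,['pin_knob','carriage_hole','bed_hole'])
q=grab('top','t6'); spots(q,['pin_knob','carriage_hole','bed_hole'])
print('hole by ray',atz(p,(282,317),.036))
s=manip.state();print(s['gripper_width'],s['tool_pos'])
delta([.471,.1915,.17],106)
E
```

```text
pin_knob 0.67 [0.4714 0.1898 0.1704]
pin_knob 0.18 [0.4701 0.1883 0.0226]
carriage_hole 0.58 [0.4699 0.1904 0.039 ]
bed_hole 0.86 [0.4677 0.1885 0.0261]
pin_knob 0.43 [0.4724 0.1923 0.0339]
carriage_hole 0.73 [0.4753 0.192  0.036 ]
bed_hole 0.62 [0.4721 0.1925 0.0259]
hole by ray [0.46698935 0.19165462 0.036     ]
0.2860908745818955 [0.4729599  0.18985675 0.1783218 ]
turn [-0.      0.     -0.0011] shift cm [0.14 0.21 0.83]
```

>>> apply_moves([
  [[0,0,0],[0.15,0.15,2.5],1],
  [[0,0,0],[0.15,0.15,4.5],1],
  [[0,0,0],[0.15,0.15,6],1],
  [[0,0,0],[0.15,0.15,6],1],
  [[0,0,0],[0.15,0.15,6],1],
])

```text
time: 12.45
tool_pos: [0.4711, 0.1914, 0.1185]
tool_rot: [-0.0, -0.139, 0.99, 0.0]
contact_force: [0.8, 0.2, -1.5]
gripper_width: 0.287
grasp_force: 60.4
```

```bash
python3 - <<'E'
from h import *
p=grab('side'); a=p['image'][250:370,200:360,::-1]
q=grab('wrist'); b=q['image'][:,:,::-1]
a=cv2.resize(a,(533,400),interpolation=cv2.INTER_CUBIC)
cv2.imwrite('pics/c7.png',cv2.resize(np.hstack([a,b[:,200:440]]),(773,400)))
print(manip.state()['tool_pos'])
E
```

```text
[0.47187625 0.19162699 0.11970881]
```

View pics/c7.png

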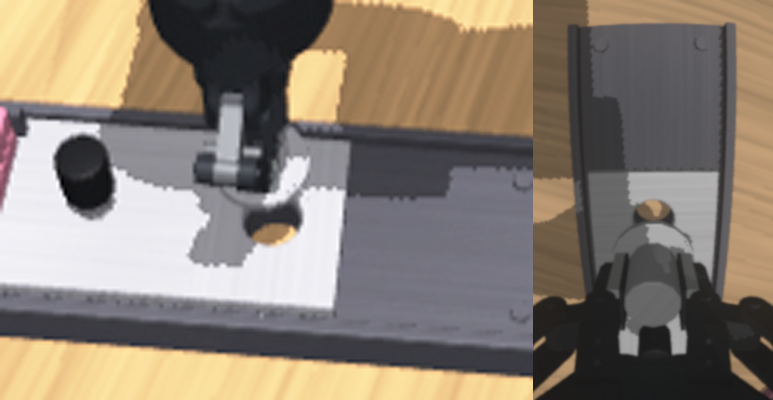

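The pin hangs over the hole: crop hole centre (272,225), collar above at (262,180), laterally centred in the wrist view. I lower it.

>>> apply_moves([
  [[0,0,0],[0,0,0.8],1],
  [[0,0,0],[0,0,1.5],1],
  [[0,0,0],[0,0,1.5],1],
])

```text
time: 12.85
tool_pos: [0.4699, 0.1912, 0.1019]
tool_rot: [-0.001, -0.139, 0.99, -0.0]
contact_force: [-1.2, -1.1, -2.9]
gripper_width: 0.287
grasp_force: 60.3
```

>>> apply_moves([
  [[0,0,0],[0,0,0.7],1],
  [[0,0,0],[0,0,1.3],1],
  [[0,0,0],[0,0,1.3],1],
])

```text
time: 13.15
tool_pos: [0.47, 0.1912, 0.0889]
tool_rot: [-0.001, -0.139, 0.99, -0.0]
contact_force: [-0.4, -0.3, -2.7]
gripper_width: 0.287
grasp_force: 60.3
```

>>> apply_moves([
  [[0,0,0],[0,0,0.6],1],
  [[0,0,0],[0,0,1.2],1],
  [[0,0,0],[0,0,1.7],1],
  [[0,0,0],[0,0,1.7],1],
])

```text
time: 13.55
tool_pos: [0.4701, 0.1912, 0.0721]
tool_rot: [-0.001, -0.139, 0.99, -0.0]
contact_force: [-1.4, 0.5, -2.9]
gripper_width: 0.289
grasp_force: 60.3
```

>>> apply_moves([
  [[0,0,0],[0,0,0.2],1],
  [[0,0,0],[0,0,0.4],1],
  [[0,0,0],[0,0,0.4],1],
])

```text
time: 13.85
tool_pos: [0.4708, 0.1914, 0.0692]
tool_rot: [-0.0, -0.139, 0.99, -0.0]
contact_force: [0.2, -0.8, -1.7]
gripper_width: 0.285
grasp_force: 60.4
```

>>> apply_moves([
  [[0,0,0],[0,0,0.1],1],
  [[0,0,0],[0,0,0.1],1],
])

```text
time: 14.05
tool_pos: [0.4709, 0.1914, 0.0683]
tool_rot: [0.0, -0.139, 0.99, -0.0]
contact_force: [0.3, 0.4, -2.9]
gripper_width: 0.288
grasp_force: 60.4
```

>>> apply_moves([
  [[0,0,0],[0,0,0.1],1],
  [[0,0,0],[0,0,0.15],1],
  [[0,0,0],[0,0,0.15],1],
])

```text
time: 14.35
tool_pos: [0.471, 0.1915, 0.0682]
tool_rot: [-0.0, -0.139, 0.99, -0.0]
contact_force: [-4.7, -1.6, 6.6]
gripper_width: 0.29
grasp_force: 61.1
```

The collar is seated (about 9 N upward at the expected height). I release and retreat.

>>> apply_moves([
  [[0,0,0],[0,0,-0.1],-0.2],
  [[0,0,0],[0,0,-0.1],-0.2],
  [[0,0,0],[0,0,-0.1],-0.6],
  [[0,0,0],[0,0,-0.1],-0.6],
  [[0,0,0],[0,0,-0.1],-0.6],
  [[0,0,0],[0,0,-2],-0.6],
  [[0,0,0],[0,0,-5],-0.6],
  [[0,0,0],[0,0,-9],-0.6],
  [[0,0,0],[0,0,-13],-0.6],
  [[0,0,0],[5,-10,-16],-0.6],
  [[0,0,0],[5,-20,-16],-0.6],
  [[0,0,0],[5,-20,-16],-0.6],
  [[0,0,0],[5,-20,-16],-0.6],
  [[0,0,0],[5,-20,-16],-0.6],
  [[0,0,0],[5,-20,-16],-0.6],
])

```text
time: 15.85
tool_pos: [0.4781, -0.016, 0.227]
tool_rot: [0.0, -0.137, 0.991, 0.0]
contact_force: [-0.3, 0.4, -0.5]
gripper_width: 0.802
grasp_force: 0.0
```

```bash
python3 - <<'E'
from h import *
p=grab('side'); spots(p,['pin_knob','carriage_hole','bed_hole','carriage_handle'])
a=cv2.resize(p['image'][240:370,90:390,::-1],None,fx=2.6,fy=2.6,interpolation=cv2.INTER_CUBIC)
cv2.imwrite('pics/s8.png',a)
q=grab('top','t8'); spots(q,['pin_knob','carriage_handle'])
E
```

```text
pin_knob 0.68 [0.4713 0.1912 0.0623]
carriage_hole 0.97 [0.4707 0.1897 0.0381]
bed_hole 0.77 [0.4696 0.1896 0.0303]
carriage_handle 0.56 [0.5544 0.2155 0.0728]
pin_knob 0.68 [0.4698 0.192  0.0672]
carriage_handle 0.67 [0.5542 0.22   0.0707]
```

View pics/s8.png

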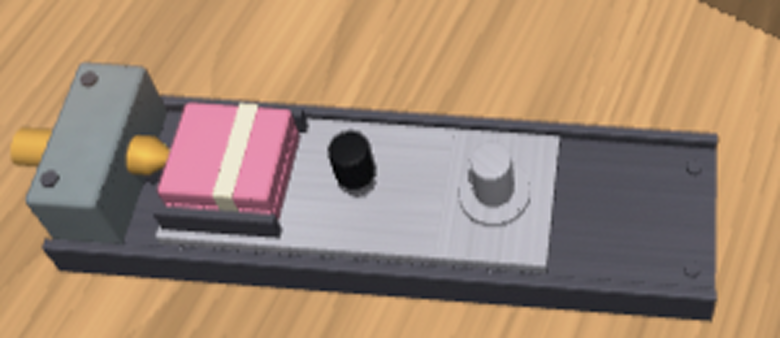

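The pin stands upright with its collar flat on the plate at crop (493,195). The mould is at the nozzle and the gripper is clear.

```bash
python3 -c "
from plant import manip
print(manip.job_done())"
```

```text
the job is handed in; nothing more can be done
None
```

The carriage is fully forward against the nozzle, the big locking pin is seated through both holes with its collar flat on the carriage and released, and the job was handed in at about 16 s; no verdict came back.

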